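# Complete the pinwheel layer of firebrick pieces on the kiln slab

## Robot

A 6-joint arm with a two-finger parallel gripper is mounted at the origin on the work surface. World frame = base frame: x ahead of the robot, y to its left, z up, the work surface at z = 0. Lengths are in m, angles in degrees, forces in N, time in s.
With the tool pointing down it reaches from about 0.375 to 0.9 m from the base axis. Payload 3.1 kg.
Tool frame: the origin (TCP) lies midway between the tips of the shut fingers; the grasp point (between the pads) lies 19 mm behind it; z points along the fingers, y is the line along which they close (so a half turn about z gives the same grasp; the last joint's range is limited). The gripper opens to 87 mm and grips with 3 to 60 N. Pads are 19 mm wide; open, the fingers measure 117 mm over their backs; the gripper's body (75 mm by 190 mm) begins 51 mm behind the grasp point.
Start: joints at [-87.462, 30.224, 82.088, -0, 67.689, -10.227], TCP at [0.138, -0.61, 0.223] pointing down, gripper open.
Joint ranges: [-176.69, 176.69], [-43.24, 126.21], [12.49, 139.97], [-82, 262], [0, 151.66], [-163.58, 163.58]. Speed limits (degrees/s): [159.86, 159.86, 180, 180, 180, 180].

## Interface

Orientations are given as [roll, pitch, yaw] about the fixed x, y, z axes, in that order (R = Rz(yaw) Ry(pitch) Rx(roll)).
In Python, from cell import readout, optics, robot, spot_in gives the robot as it stands.
- The arm moves only by the tool send_rows, never from a script. Its argument "moves" is a list of rows, each a list of 7 numbers: the opening, from 0 (shut) to 1 (fully open), then the shift along the tool's x, y, z in cm, then the turn, a rotation vector about the tool's x, y, z in rad. In form: [[fingers, dx, dy, dz, ax, ay, az], ...]. A call has 1 to 12 rows; each row is the pose to reach, as a shift and turn from the pose commanded when the call began, along the tool's axes at that moment; what a row does not reach only later rows make up. A row lasts 1/10 s, in which the tool goes at most 50 mm and 8.59 degrees, less where a joint would pass 70% of its speed; a pose out of reach is approached as far as the arm can. A call with a gripper value outside its range is refused whole. The fingers move at their own pace and stop on an object; "force" is the grip in N (left out, the last holds). Time passes only in rows, so rows that repeat a pose let the fingers close. It gives the time, the measured TCP pose, the force, the opening and the grip force at its end, in the units of the state.
- readout.sense(): the state, without advancing time (a new reading comes with each control period).
- optics.read_camera(name): name is "scene" or "top" or "wrist"; returns (picture, depth): 420x560x3 uint8, blue, green, red; 420x560 float32, m along the optical axis (not along the pixel's ray), 0 where there is no reading.
- optics.calibration(name): a dict with "camera_matrix" (3x3 intrinsics, pixels), "xyz" and "attitude" of the camera in the world. Camera axes: x right, y up, looking along -z (the intrinsics and any distortion apply to the point x, -y, -z); pixel columns grow to the right and rows downward; lengths in m; the calibration is good to about 2 mm. A picture is of the moment at which its call begins: read the wrist's pose just before it. calibration takes no time and is no camera call; for the wrist camera it gives the pose at the moment of the call.
- robot.hand_in(): hands the job in; it is judged then, once.
Trained networks look in the newest picture that a camera, given by its name, has taken for a name from the list of things; names that differ only in an ending like _2 or _b are one class to them, and where a whole thing is asked for, a point or a joint stands for the part that bears it (a point fixed in the world has none). Each returns a list of dicts, best first, with "conf" (0 to 1); they miss things now and then, are a little off and sometimes report something else, mostly with a low value. They report only what shows in the picture. A call takes as long as a camera call. They do not tell look-alikes from the thing itself.
- spot_in(camera, query): "xy" ([column, row] as shares, 0 to 1, of the picture: columns of its width, rows of its height, amid what is visible of it).
The state is a dict: "time": time; "joint_pos": joint angles; "qvel": joint speeds; "joint_torque": joint torques, N m; "tcp_pos": TCP position; "tcp_rot": TCP orientation; "wrist_force": force on the tool from outside, world axes, zero at the start; "wrist_torque": the same for the moment, N m; "width": opening from 0.0 (shut) to 1.0 (fully open); "gripper_force": force on a finger pad.
Only numpy, scipy, OpenCV 4.12 (cv2) and the standard library are available. Lean on these libraries where they do the work, as an engineer would, in place of code of your own. Each camera call takes 0.05 s, during which the arm holds its last target. There are 200 camera calls.

## Task

Finish the pinwheel layer on the dark kiln slab with the two full-length firebrick pieces still off it, the one lying on the bench and the one standing in the draining rack: all four must lie on their broad faces around an open square middle, each with one end about 8 mm from the next piece's side, outer edges in line and the layer centred on the slab. The pieces chip easily, so lower each one all the way down and never let one drop or topple over; leave the short offcut and the round core standing in the rack and the tape roll where it is.

Things in the scene. Friction and masses are not known exactly. Their poses are not given: they have to be found in the camera images.
- slab_top (a point): Dark grey fixed kiln slab, 240 x 240 x 12 mm, any yaw. Centre of its top face, x and y along its sides, z up. Place centres (mm) in this frame: 1 (-32.5, -61) and 3 (32.5, 61), long side along x; 2 (61, -32.5) and 4 (-61, 32.5), long side along y. The layer is 179 mm square with a 65 mm square open middle and 8 mm gaps. Places 3 and 4 are empty; either piece may go in either.
- rack_piece_center (a point): Cream firebrick piece, 114 x 57 x 38 mm, 0.26 to 0.41 kg, standing on end in a rack station, top at 124 mm, tallest thing there. Its centre; z along its length (up at the start), y along its 57 mm width, x along its thickness. In the rack only its broad faces can be gripped (fingers closing along x); to turn it onto a broad face it must be taken across its width. It stands by itself on its end.
- bench_piece_center (a point): The same kind of piece, 114 x 57 x 38 mm, 0.26 to 0.41 kg, lying flat on the bench between slab and rack at any yaw; the bench from it towards the robot is clear. Centre of the piece, 19 mm above the bench; x along its 114 mm length, y along its 57 mm width, z up.
- laid_a_center (a point): The same kind of piece, loose, already laid flat in place 1 of the slab (within 2 mm). Its centre; x along its length, y along its width, z up.
- laid_b_center (a point): The same kind of piece, loose, already laid flat in place 2 (within 2 mm). Its centre; x along its length, y along its width, z up. Once the neighbours lie, a finger fits at a piece's outer long side and at that half of its inner long side which borders the open middle (place 3: the half towards slab -x, place 4: towards slab -y).
- rack: Fixed stainless draining rack, open above; origin under its centre on the bench, x along its length. Tray 200 x 86 mm; three stations at x = -56, 0, 56 mm, floor 10 mm up. Side rails at y = -35.5 and 35.5 mm, top edge at 118 mm, 65 mm clear between them, corner posts at x = -90 and 90 mm. Cross bars beside the stations, 37 mm high; above them the two ends are open.
- offcut_center (a point): Short cream firebrick offcut, 38 x 57 x 55 mm tall, loose, standing in another station of the rack, top at 65 mm: stays there. Centre of the offcut, z up.
- core_center (a point): Cream round core, diameter 42 mm, 50 mm tall, loose, standing in the remaining station of the rack, top at 60 mm: stays there. Centre of the core, z up.
- tape_center (a point): Roll of aluminium foil tape, diameter 96 mm, 48 mm high, loose, lying on the bench beyond the work: stays there. Centre of the roll, z up.
There are look-alikes about, which are no part of the job. Leave any pink or red look-alike of the part that bears rack_piece_center alone.

How it is judged:
By the outcome, as a careful person would: the job done as asked, in the order asked, and still so for the second after the job is handed in, with the robot touching nothing.
It also fails if it takes over 72 s, if anything falls off the work surface, if the arm or the gripper's body presses on something with over 40 N, if the wrist force passes 120 N, or if a joint passes its speed limit or range.

## Working session

There is one attempt and no reset: what is moved stays moved. The work goes in short steps, Python scripts to look and compute and a tool call to move; the robot and the scene stay as the last step left them, time stands still between calls to the robot, and variables do not carry over. Pictures are saved under pics/ and viewed, at most 11 in all, crops included, and the job is handed in when it is done.

Besides the shell and the picture viewer there is one more tool, called after "Emit:" as name(argument=value, ...), one argument or row to a line, values as JSON. send_rows: Moves the arm, as the interface text tells. Its arguments: {"type":"object","properties":{"moves":{"type":"array"},"force":{"type":"number"}},"required":["moves"]}

```bash
ls; mkdir -p pics; cat > h.py <<'E'
import numpy as np, cv2
from scipy.spatial.transform import Rotation as R
from cell import readout, optics, robot, spot_in
def att(c):
    a=np.array(c["attitude"]); return a if a.shape==(3,3) else R.from_euler('xyz',a,degrees=True).as_matrix()
def cloud(name):
    c=optics.calibration(name); im,d=optics.read_camera(name)
    K=np.array(c["camera_matrix"]); v,u=np.indices(d.shape)
    P=np.stack([(u-K[0,2])/K[0,0]*d,-(v-K[1,2])/K[1,1]*d,-d],-1)
    W=P@att(c).T+np.array(c["xyz"]); W[d==0]=np.nan
    return im,d,W
E
python3 - <<'E'
from h import *
print(readout.sense())
for n in("scene","top"):
    c=optics.calibration(n);print(n,c)
    im,d,W=cloud(n);cv2.imwrite(f"pics/{n}1.png",im);np.savez(f"{n}1.npz",im=im,W=W)
    for q in("rack_piece_center","bench_piece_center","laid_a_center","offcut_center","core_center","tape_center","slab_top","rack"):
        for r in spot_in(n,q)[:4]:
            u,v=r["xy"][0]*560,r["xy"][1]*420
            print(q,round(u),round(v),round(r["conf"],2),W[min(int(v),419),min(int(u),559)].round(3))
E
```

```text
pics
{'time': 0.0, 'joint_pos': array([-8.74606416e+01,  3.02793460e+01,  8.21548332e+01, -1.48435741e-03,
        6.76872397e+01, -1.02268473e+01]), 'qvel': array([ 0.02661179, -0.04838141,  0.09789844,  0.06488823, -0.05159995,
       -0.03731368]), 'joint_torque': array([ 1.86822158e-04, -4.40044320e+01, -1.76592261e+01,  6.32551708e-02,
        5.81339083e-02, -1.68843071e-04]), 'tcp_pos': array([ 0.13810262, -0.60882354,  0.22157616]), 'tcp_rot': array([-1.79880267e+02, -2.02071797e-02,  1.27667496e+01]), 'wrist_force': array([-0.3862926 , -0.72096381, -0.21961219]), 'wrist_torque': array([0.03118162, 0.02954283, 0.05832917]), 'gripper_force': 0.0, 'width': 0.9995007129048213}
scene {'camera_matrix': array([[387.66260873,   0.        , 286.61132668],
       [  0.        , 387.66260873, 205.09848502],
       [  0.        ,   0.        ,   1.        ]]), 'xyz': array([1.03025852, 0.56849851, 0.89353176]), 'attitude': array([ 38.20716502,  -0.40863956, 137.0145958 ])}
rack_piece_center 407 298 0.87 [0.591 0.483 0.116]
rack_piece_center 383 333 0.8 [0.685 0.498 0.103]
rack_piece_cen
[... 628 characters left out ...]
0.97523757]), 'attitude': array([  4.62524382,   1.70260044, -90.41795095])}
rack_piece_center 188 177 0.86 [0.682 0.316 0.114]
rack_piece_center 119 189 0.84 [0.659 0.47  0.114]
rack_piece_center 166 226 0.6 [0.574 0.357 0.125]
rack_piece_center 122 229 0.56 [0.569 0.459 0.113]
bench_piece_center 447 254 0.74 [ 0.51  -0.267  0.052]
bench_piece_center 306 195 0.68 [0.651 0.053 0.037]
laid_a_center 405 255 0.76 [ 0.508 -0.174  0.05 ]
offcut_center 179 254 0.73 [0.512 0.348 0.063]
core_center 173 279 0.85 [0.457 0.362 0.061]
core_center 173 254 0.48 [0.512 0.359 0.065]
tape_center 238 145 0.9 [0.78  0.218 0.002]
slab_top 420 224 0.56 [ 0.58  -0.223  0.012]
rack 185 259 0.88 [0.502 0.317 0.118]
```

View pics/scene1.png

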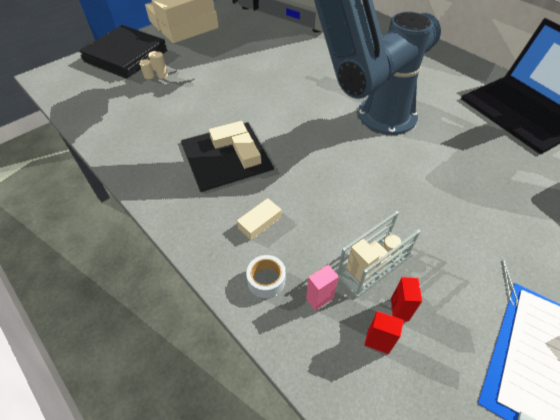

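View pics/top1.png

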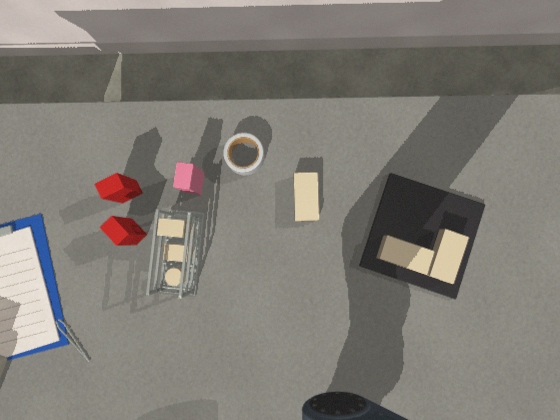

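The pictures show the slab at top(422,235) with two pieces laid on it, and the bench piece at (306,196). The rack at (177,252) holds the rack piece at (170,228), the offcut at (177,253) and the core at (173,276). The pink and red look-alikes are outside the rack, and the tape is at (243,153). Next I fit the poses.

```bash
cat >> h.py <<'E'
def rect(P):
    (c,s,a)=cv2.minAreaRect((P[:,:2]*1000).astype(np.float32))
    if s[0]<s[1]: s=s[::-1]; a+=90
    return np.round(c,1),np.round(s,1),round((a+90)%180-90,1),len(P)
def sel(W,z0,z1,cx,cy,r):
    m=(W[...,2]>z0)&(W[...,2]<z1)&(np.hypot(W[...,0]-cx,W[...,1]-cy)<r)
    n,l,st,_=cv2.connectedComponentsWithStats(m.astype(np.uint8),connectivity=4)
    k=1+np.argmax(st[1:,4]); return l==k
E
python3 - <<'E'
from h import *
for n in("top","scene"):
    f=np.load(n+"1.npz");W=f["W"];im=f["im"]
    print(n,"bench",rect(W[sel(W,.03,.046,.65,.06,.1)]), np.nanmedian(W[sel(W,.03,.046,.65,.06,.1)][:,2]))
    g=im.max(-1)<60
    m=g&(W[...,2]>.004)&(W[...,2]<.022)&(np.hypot(W[...,0]-.57,W[...,1]+.21)<.2)
    print("slab dark",rect(W[m]),np.median(W[m][:,2]))
    m=(W[...,2]>.006)&(np.hypot(W[...,0]-.57,W[...,1]+.21)<.19)&(W[...,2]<.06); print("slab all",rect(W[m]))
    print("laid both",rect(W[sel(W,.044,.058,.53,-.22,.15)]))
    m=sel(W,.117,.14,.574,.357,.04)&(im[...,2]>130)&(im[...,2].astype(int)-im[...,0]>25)
    print("rackp",rect(W[m]),np.median(W[m][:,2]))
    m=(W[...,2]>.11)&(W[...,2]<.124)&(np.hypot(W[...,0]-.52,W[...,1]-.355)<.13)&~((W[...,0]>.62))
    print("rails",rect(W[m]))
    for nm,z,x,y in(("off",.065,.512,.355),("core",.06,.457,.36)):
        m=sel(W,z-.006,z+.006,x,y,.05);print(nm,rect(W[m]))
f=np.load("top1.npz");im=f["im"]
cv2.imwrite("pics/crop.png",np.hstack([cv2.resize(im[195:310,130:230],(400,460),interpolation=2),cv2.resize(im[160:310,350:490],(400,460),interpolation=2)]))
E
```

```text
top bench (array([645.,  51.]), array([112.9,  57. ]), -0.2, 1144) 0.03792184061304865
slab dark (array([ 552.3, -226.5]), array([239.1, 239. ]), 70.4, 6572) 0.012102623711880978
slab all (array([ 555.4, -216.9]), array([323. , 241.2]), 71.1, 10048)
laid both (array([ 502.4, -273.2]), array([114. ,  58.7]), -20.4, 1292)
rackp (array([570.8, 348.7]), array([57.9, 37.6]), 84.3, 463) 0.12379476179329141
rails (array([519. , 399.1]), array([185.2, 168.2]), -5.7, 1117)
off (array([515.4, 359.6]), array([46.4, 38.3]), 86.1, 330)
core (array([460. , 361.1]), array([39.1, 35.5]), -1.4, 239)
scene bench (array([647.1,  53.3]), array([115. ,  60.5]), 0.7, 747) 0.03795545722180782
slab dark (array([ 552.6, -221.9]), array([239.5, 239. ]), 70.5, 2662) 0.011644114392659444
slab all (array([ 552.2, -225.3]), array([246.3, 240.3]), 70.5, 4044)
laid both (array([ 522.9, -214.8]), array([183.2, 115.2]), 70.2, 926)
rackp (array([572.7, 350.9]), array([57.9, 38.8]), 86.2, 387) 0.12435643408846975
rails (array([521.1, 400.8]), array([188.6, 166.5]), -6.4, 836)
off (array([510.7, 351.4]), array([44.4, 28.3]), 84.0, 130)
core (array([461.7, 359.5]), array([41.7, 34.4]), -6.9, 177)
```

View pics/crop.png

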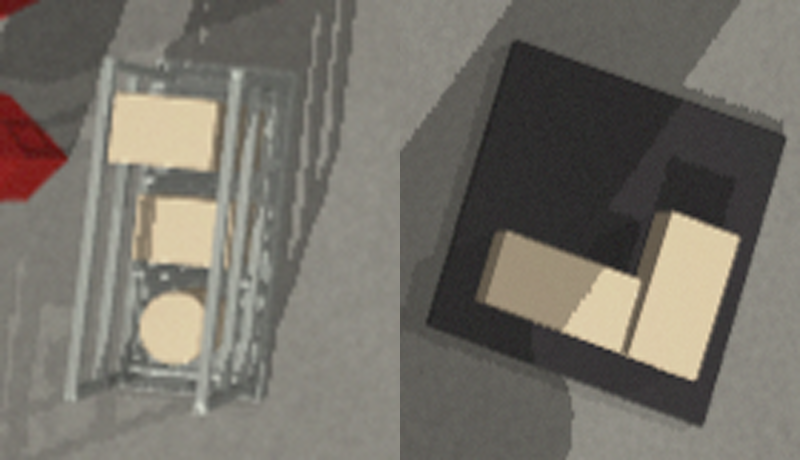

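The pieces on the slab at crop right are A (place 1, left) and B (place 2, right), so slab yaw is about -110°, and slab y points along world -20°. The bench piece goes to place 4 and the rack piece to place 3. First move: over the slab for a wrist look.

```bash
cat >> h.py <<'E'
import json,os
def cmd():
    if os.path.exists("cmd.json"): d=json.load(open("cmd.json")); return np.array(d["p"]),R.from_quat(d["q"])
    return np.array([.138,-.61,.223]),R.from_euler('xyz',[-180,0,12.765],degrees=True)
def rows(*targets, save=True):
    """targets: (p, R) world poses -> prints rounded rows from the commanded pose; stores the last as the new commanded pose"""
    p0,r0=cmd()
    for p,r in targets:
        s=np.round(r0.inv().apply(np.array(p)-p0)*100,2); v=np.round((r0.inv()*r).as_rotvec(),4)
        print([*s.tolist(),*v.tolist()])
    p1=p0+r0.apply(s/100); r1=r0*R.from_rotvec(v)
    if save: json.dump(dict(p=p1.tolist(),q=r1.as_quat().tolist()),open("cmd.json","w"))
def down(yaw,tilt=0): # tilt about the tool's own y
    return R.from_euler('xyz',[180,0,yaw],degrees=True)*R.from_euler('y',tilt,degrees=True)
def log():
    s=readout.sense(); open("log.txt","a").write(json.dumps([list(map(float,s[k])) for k in("joint_pos","tcp_pos","tcp_rot")])+"\n")
    print("t",round(s["time"],2),"tcp",s["tcp_pos"].round(4),s["tcp_rot"].round(2),"F",s["wrist_force"].round(1),"w",round(s["width"],3),"g",round(s["gripper_force"],1),"q",s["joint_pos"].round(1)); return s
E
python3 - <<'E'
from h import *
log()
print(optics.calibration("wrist"))
rows(([.54,-.20,.36],down(-20)))
E
```

```text
t 0.9 tcp [ 0.1381 -0.6095  0.2226] [180.    -0.    12.77] F [-0.2  0.4 -0.3] w 0.999 g 0.0 q [-87.5  30.2  82.1   0.   67.7 -10.2]
{'camera_matrix': array([[326.50766242,   0.        , 277.93770648],
       [  0.        , 326.50766242, 206.57501814],
       [  0.        ,   0.        ,   1.        ]]), 'xyz': array([ 0.21056121, -0.59355795,  0.38355946]), 'attitude': array([-1.57295944e+01, -1.95582664e-03, -7.72116056e+01])}
[48.27, -31.1, -13.7, -0.0, -0.0, 0.5719]
```

Emit:
send_rows(
  moves=[
    [1, 48.27, -31.1, -13.7, 0, 0, 0.5719],
    [1, 48.27, -31.1, -13.7, 0, 0, 0.5719],
    [1, 48.27, -31.1, -13.7, 0, 0, 0.5719],
    [1, 48.27, -31.1, -13.7, 0, 0, 0.5719],
    [1, 48.27, -31.1, -13.7, 0, 0, 0.5719],
    [1, 48.27, -31.1, -13.7, 0, 0, 0.5719],
    [1, 48.27, -31.1, -13.7, 0, 0, 0.5719],
    [1, 48.27, -31.1, -13.7, 0, 0, 0.5719],
    [1, 48.27, -31.1, -13.7, 0, 0, 0.5719],
    [1, 48.27, -31.1, -13.7, 0, 0, 0.5719],
    [1, 48.27, -31.1, -13.7, 0, 0, 0.5719],
    [1, 48.27, -31.1, -13.7, 0, 0, 0.5719],
  ],
)

```text
time: 2.1
tcp_pos: [0.5418, -0.1973, 0.3605]
tcp_rot: [-180.0, -0.1, -19.9]
wrist_force: [0.2, -0.9, -0.6]
width: 0.998
gripper_force: 0.0
```

```bash
cat >> h.py <<'E'
def wristlook(tag):
    for _ in range(3): im,d,W=cloud("wrist")
    cv2.imwrite(f"pics/{tag}.png",im); np.savez(f"{tag}.npz",im=im,W=W); return im,d,W
def slabfit(im,W):
    m=(im.max(-1)<70)&(W[...,2]>.005)&(W[...,2]<.02)&(np.hypot(W[...,0]-.5525,W[...,1]+.224)<.19)
    print("slab",rect(W[m]),np.median(W[m][:,2]))
E
python3 - <<'E'
from h import *
im,d,W=wristlook("w1"); log()
slabfit(im,W)
m=(W[...,2]>.044)&(W[...,2]<.058)&(np.hypot(W[...,0]-.52,W[...,1]+.22)<.15)
m=cv2.erode(m.astype(np.uint8),np.ones((3,3)))
n,l,st,_=cv2.connectedComponentsWithStats(m)
for k in range(1,n):
    if st[k,4]>300: print("laid",rect(W[(l==k)]),np.median(W[l==k][:,2]))
E
```

```text
t 2.25 tcp [ 0.5417 -0.1978  0.3602] [ 1.7997e+02 -1.0000e-01 -1.9740e+01] F [-1.7 -0.4  0.6] w 1.003 g 0.0 q [-31.2  19.   78.5  -0.   82.4  78.6]
slab (array([ 589.8, -253. ]), array([214.9, 149.2]), 71.0, 172) 0.010581649127160753
laid (array([ 502.9, -273. ]), array([110.8,  54.2]), -20.3, 2707) 0.04880966163976108
laid (array([ 506.9, -177.3]), array([110.4,  54.5]), 70.8, 2558) 0.048796761378776254
```

View pics/w1.png

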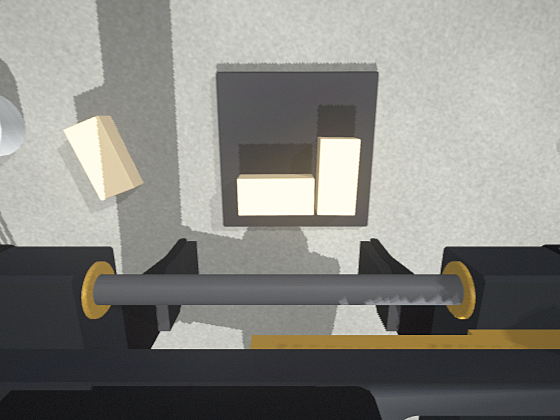

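The wrist picture shows the slab at (297,148), pieces A at (276,195) and B at (338,176), and the bench piece at (103,157). I refit the slab with a better mask.

```bash
cat >> h.py <<'E'
def slabfit(im,W,mx=100):
    m=(im.max(-1)<mx)&(W[...,2]>.004)&(W[...,2]<.02)&(np.hypot(W[...,0]-.5525,W[...,1]+.224)<.18)
    m=cv2.morphologyEx(m.astype(np.uint8),cv2.MORPH_OPEN,np.ones((5,5)))
    n,l,st,_=cv2.connectedComponentsWithStats(m); k=1+np.argmax(st[1:,4])
    print("slab",rect(W[l==k]),np.median(W[l==k][:,2]))
E
python3 - <<'E'
from h import *
f=np.load("w1.npz");im,W=f["im"],f["W"]
slabfit(im,W)
m=sel(W,.03,.046,.65,.06,.1);print("bench",rect(W[m]),np.median(W[m][:,2]))
s=R.from_euler('z',-110.2,degrees=True).as_matrix()[:2,:2]
for n,c,q in(("B",(502.9,-273),(61,-32.5)),("A",(506.9,-177.3),(-32.5,-61))): print(n,np.array(c)-s@np.array(q))
E
```

```text
slab (array([ 551.9, -228.6]), array([237.2, 236.8]), 70.7, 14520) 0.0108154814497457
bench (array([645.6,  51.2]), array([113.7,  58.4]), 0.9, 3081) 0.03667883047030418
B [ 554.46421338 -226.97411708]
A [ 552.92588292 -228.86421338]
```

```bash
python3 - <<'E'
from h import *
rows(([.6455,.0515,.07],down(.5)),([.6455,.0515,.0045],down(.5)))
E
```

```text
[1.3, -27.24, 29.0, -0.0, 0.0, -0.3578]
[1.3, -27.24, 35.55, -0.0, 0.0, -0.3578]
```

Emit:
send_rows(
  moves=[
    [1, 1.3, -27.24, 29, 0, 0, -0.3578],
    [1, 1.3, -27.24, 29, 0, 0, -0.3578],
    [1, 1.3, -27.24, 29, 0, 0, -0.3578],
    [1, 1.3, -27.24, 29, 0, 0, -0.3578],
    [1, 1.3, -27.24, 29, 0, 0, -0.3578],
    [1, 1.3, -27.24, 29, 0, 0, -0.3578],
    [1, 1.3, -27.24, 29, 0, 0, -0.3578],
    [1, 1.3, -27.24, 29, 0, 0, -0.3578],
    [1, 1.3, -27.24, 29, 0, 0, -0.3578],
    [1, 1.3, -27.24, 29, 0, 0, -0.3578],
  ],
)

```text
time: 3.25
tcp_pos: [0.6444, 0.0512, 0.0681]
tcp_rot: [180.0, 0.2, 0.5]
wrist_force: [1.0, -0.5, 0.7]
width: 0.999
gripper_force: 0.0
```

```bash
python3 - <<'E'
from h import *
log()
E
```

```text
t 3.25 tcp [0.6444 0.0512 0.0681] [179.97   0.19   0.52] F [ 1.  -0.5  0.7] w 0.999 g 0.0 q [-5.3 42.9 85.2 -0.1 52.1 84.2]
```

Emit:
send_rows(
  moves=[
    [1, 0, 0, 3.4, 0, 0, 0],
    [1, 0, 0, 6.0, 0, 0, 0],
    [1, 0, 0, 6.4, 0, 0, 0],
    [0, 0, 0, 6.4, 0, 0, 0],
    [0, 0, 0, 6.4, 0, 0, 0],
    [0, 0, 0, 6.4, 0, 0, 0],
    [0, 0, 0, 6.4, 0, 0, 0],
    [0, 0, 0, 6.4, 0, 0, 0],
  ],
  force=35,
)

```text
time: 4.05
tcp_pos: [0.6462, 0.0518, 0.0067]
tcp_rot: [180.0, -0.1, 0.5]
wrist_force: [-1.3, -0.3, 5.4]
width: 0.652
gripper_force: 35.0
```

```bash
python3 - <<'E'
from h import *
p,r=cmd();p[2]=.006;json.dump(dict(p=p.tolist(),q=r.as_quat().tolist()),open("cmd.json","w"))
log();optics.read_camera("top");log()
E
```

```text
t 4.05 tcp [0.6462 0.0518 0.0067] [ 1.7997e+02 -1.0000e-01  5.2000e-01] F [-1.3 -0.3  5.4] w 0.652 g 35.0 q [-5.3 48.1 86.2 -0.  45.6 84.2]
t 4.1 tcp [0.6462 0.0518 0.0067] [ 1.7997e+02 -9.0000e-02  5.3000e-01] F [-0.3 -0.7  5.1] w 0.654 g 35.0 q [-5.3 48.1 86.2 -0.  45.6 84.2]
```

```bash
python3 - <<'E'
from h import *
a=down(.5);b=down(-19.5)
rows(([.6455,.0515,.05],a),([.6455,.0515,.11],a),([.6033,-.1806,.11],b),([.6033,-.1806,.06],b))
E
```

```text
[0.01, -0.0, -4.4, -0.0, 0.0, -0.0]
[0.01, -0.0, -10.4, -0.0, 0.0, -0.0]
[-4.42, 23.17, -10.4, -0.0, 0.0, 0.349]
[-4.42, 23.17, -5.4, -0.0, 0.0, 0.349]
```

Emit:
send_rows(
  moves=[
    [0, 0, 0, -2, 0, 0, 0],
    [0, 0, 0, -5.5, 0, 0, 0],
    [0, 0, 0, -10.4, 0, 0, 0],
    [0, -1, 5, -10.4, 0, 0, 0.1],
    [0, -2, 9.5, -10.4, 0, 0, 0.2],
    [0, -3, 14, -10.4, 0, 0, 0.3],
    [0, -4, 18.5, -10.4, 0, 0, 0.349],
    [0, -4.42, 22, -10.4, 0, 0, 0.349],
    [0, -4.42, 23.17, -10.4, 0, 0, 0.349],
    [0, -4.42, 23.17, -8, 0, 0, 0.349],
    [0, -4.42, 23.17, -5.4, 0, 0, 0.349],
    [0, -4.42, 23.17, -5.4, 0, 0, 0.349],
  ],
)

```text
time: 5.3
tcp_pos: [0.5997, -0.1777, 0.0554]
tcp_rot: [-179.9, 0.6, -19.5]
wrist_force: [-1.8, 0.5, -4.5]
width: 0.649
gripper_force: 35.0
```

```bash
python3 - <<'E'
from h import *
im,d,W=cloud("top");im,d,W=wristlook("w2");log()
im,d,W=cloud("top");cv2.imwrite("pics/t2.png",im);np.savez("t2.npz",im=im,W=W)
cv2.imwrite("pics/c2.png",np.hstack([cv2.resize(im[150:320,340:510],(400,400),interpolation=2),cv2.resize(np.load("w2.npz")["im"],(400,400))]))
E
```

```text
t 5.5 tcp [ 0.6044 -0.1799  0.0605] [ 1.7999e+02 -1.1000e-01 -1.9450e+01] F [ 0.   0.3 -3.5] w 0.652 g 35.0 q [-26.7  42.5  88.1   0.   49.2  82.7]
```

View pics/c2.png

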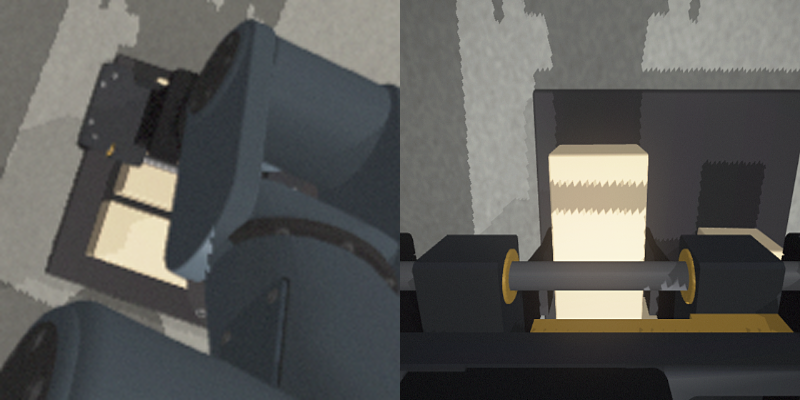

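The crop shows the piece held over place 4, with the slab's far edge and left corner visible. I measure the piece's far end against the slab edges.

```bash
python3 - <<'E'
from h import *
f=np.load("w2.npz");im,W=f["im"],f["W"]
tcp=np.array([.6043,-.1800,.0605]);r=down(-19.5).as_matrix()
L=(W-tcp)@r*1000  # tool coords mm
z=W[...,2];br=im.max(-1)
m=(z>.085)&(z<.1)&(br>90)&(abs(L[...,0])<80)&(abs(L[...,1])<40)
P=L[m];print("piece zmed",np.median(W[m][:,2]),"x max",np.percentile(P[:,0],[99,100]))
q=P[P[:,0]>25];print("y range",np.percentile(q[:,1],[0.5,99.5]))
s=(z>.004)&(z<.02)&(br<100)&(abs(L[...,0])<130)
s=cv2.morphologyEx(s.astype(np.uint8),cv2.MORPH_OPEN,np.ones((3,3)))>0
Q=L[s];print("slab n",len(Q),"z",np.median(W[s][:,2]))
for y0 in range(-40,140,20):
    t=Q[(Q[:,1]>y0)&(Q[:,1]<y0+10)]; 
    if len(t): print("col y",y0,"xmax",t[:,0].max().round(1),end="; ")
for x0 in range(20,90,10):
    t=Q[(Q[:,0]>x0)&(Q[:,0]<x0+10)]
    if len(t): print("row x",x0,"y",t[:,1].min().round(1),t[:,1].max().round(1),end="; ")
E
```

```text
piece zmed 0.08995190079899476 x max [55.85061749 56.39687424]
y range [-28.31650508  27.57710861]
slab n 42701 z 0.010806910015563997
col y -40 xmax 86.1; col y -20 xmax 86.1; col y 0 xmax 86.1; col y 20 xmax 86.1; col y 40 xmax 86.1; col y 60 xmax 86.2; col y 80 xmax 86.2; col y 100 xmax 86.3; col y 120 xmax 86.3; row x 20 y -56.6 182.3; row x 30 y -56.9 181.6; row x 40 y -56.6 181.9; row x 50 y -56.9 179.6; row x 60 y -56.9 178.2; row x 70 y -56.9 174.9; row x 80 y -57.0 173.0;
```

Emit:
send_rows(
  moves=[
    [0, 0, 0.13, 1.5, 0, 0, 0],
    [0, 0, 0.13, 3, 0, 0, 0],
    [0, 0, 0.13, 3.7, 0, 0, 0],
    [0, 0, 0.13, 4.0, 0, 0, 0],
    [0, 0, 0.13, 4.1, 0, 0, 0],
    [0, 0, 0.13, 4.15, 0, 0, 0],
    [0, 0, 0.13, 4.2, 0, 0, 0],
    [0, 0, 0.13, 4.2, 0, 0, 0],
  ],
)

```text
time: 6.35
tcp_pos: [0.6018, -0.1807, 0.0186]
tcp_rot: [-180.0, 0.1, -19.5]
wrist_force: [-4.2, 2.2, 6.3]
width: 0.649
gripper_force: 35.0
```

```bash
python3 - <<'E'
from h import *
log();optics.read_camera("top");optics.read_camera("top");log()
E
```

```text
t 6.35 tcp [ 0.6018 -0.1807  0.0186] [-1.7999e+02  1.5000e-01 -1.9490e+01] F [-4.2  2.2  6.3] w 0.649 g 35.0 q [-26.9  46.1  89.   -0.   45.1  82.6]
t 6.45 tcp [ 0.6018 -0.1808  0.0187] [-1.7999e+02  1.4000e-01 -1.9490e+01] F [-4.1  1.7  6.3] w 0.655 g 35.0 q [-26.9  46.1  89.   -0.   45.   82.6]
```

Emit:
send_rows(
  moves=[
    [0, 0.03, 0, -0.4, 0, 0, 0],
    [0, 0.03, 0, -0.4, 0, 0, 0],
    [0, 0.03, 0, -0.4, 0, 0, 0],
    [0, 0.03, 0, -0.4, 0, 0, 0],
  ],
)

```text
time: 6.85
tcp_pos: [0.6033, -0.1815, 0.0212]
tcp_rot: [-180.0, 0.0, -19.5]
wrist_force: [0.0, 0.2, -3.7]
width: 0.648
gripper_force: 35.0
```

```bash
python3 - <<'E'
from h import *
log();optics.read_camera("top");optics.read_camera("top");log()
E
```

```text
t 6.85 tcp [ 0.6033 -0.1815  0.0212] [-1.80e+02  1.00e-02 -1.95e+01] F [ 0.   0.2 -3.7] w 0.648 g 35.0 q [-26.9  45.9  88.8   0.   45.3  82.6]
t 6.95 tcp [ 0.6032 -0.1814  0.0212] [-1.7999e+02  2.0000e-02 -1.9500e+01] F [-0.6  0.5 -3. ] w 0.65 g 35.0 q [-26.9  45.9  88.8   0.   45.3  82.6]
```

Emit:
send_rows(
  moves=[
    [0, 0.07, 0, 0, 0, 0, 0],
    [0, 0.07, 0, 0.05, 0, 0, 0],
    [0, 0.07, 0, 0.1, 0, 0, 0],
    [0, 0.07, 0, 0.15, 0, 0, 0],
    [0, 0.07, 0, 0.2, 0, 0, 0],
    [0, 0.07, 0, 0.25, 0, 0, 0],
    [0, 0.07, 0, 0.3, 0, 0, 0],
    [0, 0.07, 0, 0.35, 0, 0, 0],
    [0, 0.07, 0, 0.35, 0, 0, 0],
    [0, 0.07, 0, 0.35, 0, 0, 0],
  ],
)

```text
time: 7.95
tcp_pos: [0.6039, -0.1816, 0.0187]
tcp_rot: [180.0, -0.0, -19.5]
wrist_force: [-1.6, 0.9, 2.9]
width: 0.653
gripper_force: 35.0
```

```bash
python3 - <<'E'
from h import *
p,r=cmd();p=p+r.apply(np.array([.1,.13,4.15])/100);json.dump(dict(p=p.tolist(),q=r.as_quat().tolist()),open("cmd.json","w"));print(p)
rows((p+[0,0,.05],r),([.54,-.20,.34],r))
E
```

```text
[ 0.60377075 -0.18214575  0.0185    ]
[-0.0, -0.0, -5.0, 0.0, 0.0, 0.0]
[-5.42, 3.81, -32.15, 0.0, 0.0, 0.0]
```

Emit:
send_rows(
  moves=[
    [0.85, 0, 0, 0, 0, 0, 0],
    [0.85, 0, 0, 0, 0, 0, 0],
    [0.85, 0, 0, -1.0, 0, 0, 0],
    [0.85, 0, 0, -5, 0, 0, 0],
    [1, -1, 1, -9.5, 0, 0, 0],
    [1, -2, 1.5, -14, 0, 0, 0],
    [1, -3, 2, -18.5, 0, 0, 0],
    [1, -4, 3, -23, 0, 0, 0],
    [1, -5.42, 3.81, -28, 0, 0, 0],
    [1, -5.42, 3.81, -32.15, 0, 0, 0],
    [1, -5.42, 3.81, -32.15, 0, 0, 0],
    [1, -5.42, 3.81, -32.15, 0, 0, 0],
  ],
)

```text
time: 9.15
tcp_pos: [0.5404, -0.1997, 0.3416]
tcp_rot: [180.0, -0.2, -19.5]
wrist_force: [-0.8, -0.2, -1.3]
width: 1.001
gripper_force: 0.0
```

```bash
cat >> h.py <<'E'
def layer(tag,S=(552.,-228.),yaw=-109.5):
    im,d,W=wristlook(tag); log(); slabfit(im,W)
    m=(W[...,2]>.044)&(W[...,2]<.058)&(np.hypot(W[...,0]-.55,W[...,1]+.22)<.15)
    m=cv2.erode(m.astype(np.uint8),np.ones((3,3)))
    n,l,st,_=cv2.connectedComponentsWithStats(m); T=R.from_euler('z',yaw,degrees=True).as_matrix()[:2,:2]
    for k in range(1,n):
        if st[k,4]>300:
            a=rect(W[l==k]); print("laid",a,"slab xy",((a[0]-np.array(S))@T).round(1))
E
python3 - <<'E'
from h import *
layer("w3")
E
```

```text
t 9.3 tcp [ 0.5392 -0.1989  0.3379] [-179.96    0.2   -19.49] F [-0.4  0.4 -0.1] w 1.002 g 0.0 q [-31.4  20.   80.5   0.   79.7  78.1]
slab (array([ 551.1, -227.6]), array([239.1, 238.6]), -19.5, 14789) 0.010776310949515089
laid (array([ 603.4, -181.4]), array([110.5,  54.1]), -19.1, 3288) slab xy [-61.1  32.9]
laid (array([ 503. , -273.1]), array([111. ,  54.3]), -20.4, 2976) slab xy [ 58.9 -31.1]
laid (array([ 506.6, -177.5]), array([110.8,  54.8]), 71.0, 2811) slab xy [-32.4 -59.7]
```

View pics/w3.png

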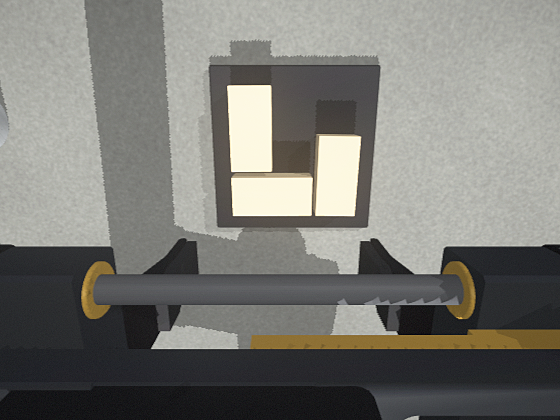

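Piece 4 lies at slab (-61, 33): in the picture its left side lines up with A, and there is a gap of about 7 mm. Now a look at the rack.

```bash
python3 - <<'E'
from h import *
rows(([.57,.27,.36],down(84)))
E
```

```text
[-12.86, -45.3, -2.0, -0.0, 0.0, -1.8064]
```

Emit:
send_rows(
  moves=[
    [1, -1.1, -4, -2, 0, 0, -0.149],
    [1, -2.2, -8, -2, 0, 0, -0.298],
    [1, -3.3, -12, -2, 0, 0, -0.447],
    [1, -4.4, -16, -2, 0, 0, -0.596],
    [1, -5.5, -20, -2, 0, 0, -0.745],
    [1, -6.6, -24, -2, 0, 0, -0.894],
    [1, -7.7, -28, -2, 0, 0, -1.043],
    [1, -8.8, -32, -2, 0, 0, -1.192],
    [1, -9.9, -36, -2, 0, 0, -1.341],
    [1, -11, -40, -2, 0, 0, -1.49],
    [1, -12, -43, -2, 0, 0, -1.639],
    [1, -12.86, -45.3, -2, 0, 0, -1.78],
  ],
)

```text
time: 10.5
tcp_pos: [0.5692, 0.2727, 0.3569]
tcp_rot: [-179.8, 0.1, 82.9]
wrist_force: [-0.6, -0.3, -0.2]
width: 1.0
gripper_force: 0.0
```

```bash
python3 - <<'E'
from h import *
p,r=cmd();r=down(-19.5)*R.from_rotvec([0,0,-1.78]);json.dump(dict(p=p.tolist(),q=r.as_quat().tolist()),open("cmd.json","w"))
print(r.as_euler('xyz',degrees=True))
optics.read_camera("top")
im,d,W=wristlook("w4");log()
m=sel(W,.115,.135,.571,.35,.04)&(im.max(-1)>130)&((im[...,2].astype(int)-im[...,0])>15);print("rackp",rect(W[m]),np.median(W[m][:,2]))
m=sel(W,.117,.135,.571,.35,.05);print("rackp nocol",rect(W[m]))
m=sel(W,.056,.07,.515,.358,.04);print("off",rect(W[m]))
m=sel(W,.053,.065,.46,.361,.04);print("core",rect(W[m]))
E
```

```text
[180.           0.          82.48648753]
t 10.7 tcp [0.5694 0.2706 0.3575] [-1.7981e+02  1.2000e-01  8.2480e+01] F [-0.5 -0.3 -0.2] w 1.003 g 0.0 q [15.3 24.2 70.7 -0.  85.3 22.8]
rackp (array([569.7, 349.1]), array([56.3, 38.2]), 83.1, 1645) 0.12276435000451974
rackp nocol (array([569.7, 349.1]), array([56.3, 38.2]), 83.1, 1650)
off (array([514.4, 354.5]), array([56.9, 38.3]), 84.0, 1263)
core (array([458.8, 360.1]), array([41. , 40.5]), 71.3, 773)
```

View pics/w4.png

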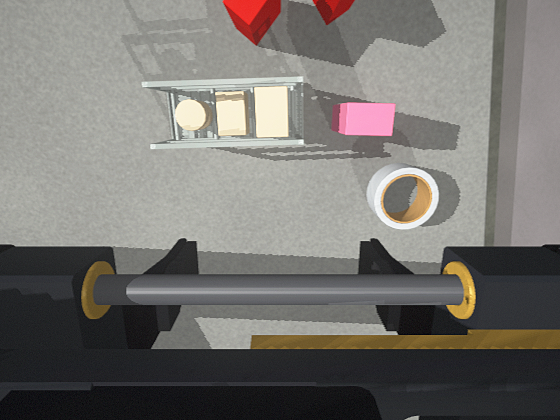

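The rack piece at px (271,111) is at world (0.570, 0.349), standing upright. The pink piece at (365,119) is clear of it. Approach and grip.

```bash
python3 - <<'E'
from h import *
a=down(84)
rows(([.570,.349,.18],a),([.570,.349,.076],a))
E
```

```text
[7.84, -1.03, 18.0, -0.0, 0.0, -0.0264]
[7.84, -1.03, 28.4, -0.0, 0.0, -0.0264]
```

Emit:
send_rows(
  moves=[
    [1, 4, -0.5, 2, 0, 0, -0.0264],
    [1, 7.84, -1.03, 5, 0, 0, -0.0264],
    [1, 7.84, -1.03, 9.5, 0, 0, -0.0264],
    [1, 7.84, -1.03, 14, 0, 0, -0.0264],
    [1, 7.84, -1.03, 18, 0, 0, -0.0264],
    [1, 7.84, -1.03, 18, 0, 0, -0.0264],
    [1, 7.84, -1.03, 21, 0, 0, -0.0264],
    [1, 7.84, -1.03, 24, 0, 0, -0.0264],
    [1, 7.84, -1.03, 26, 0, 0, -0.0264],
    [1, 7.84, -1.03, 27.5, 0, 0, -0.0264],
    [1, 7.84, -1.03, 28.4, 0, 0, -0.0264],
    [1, 7.84, -1.03, 28.4, 0, 0, -0.0264],
  ],
)

```text
time: 11.9
tcp_pos: [0.5703, 0.3491, 0.0754]
tcp_rot: [-180.0, 0.0, 84.0]
wrist_force: [-0.2, -0.1, 0.7]
width: 1.003
gripper_force: 0.0
```

Emit:
send_rows(
  moves=[
    [1, 0, 0, 0, 0, 0, 0],
    [0, 0, 0, 0, 0, 0, 0],
    [0, 0, 0, 0, 0, 0, 0],
    [0, 0, 0, 0, 0, 0, 0],
    [0, 0, 0, 0, 0, 0, 0],
    [0, 0, 0, 0, 0, 0, 0],
    [0, 0, 0, 0, 0, 0, 0],
  ],
  force=35,
)

```text
time: 12.6
tcp_pos: [0.5701, 0.3495, 0.0756]
tcp_rot: [180.0, -0.0, 84.0]
wrist_force: [-1.0, 0.6, -0.1]
width: 0.537
gripper_force: 0.0
```

```bash
python3 - <<'E'
from h import *
log()
a=down(84)
rows(([.570,.349,.21],a),([.500,.11,.21],down(90)),([.500,.11,.068],down(90)))
E
```

```text
t 12.6 tcp [0.5701 0.3495 0.0756] [180.  -0.  84.] F [-1.   0.6 -0.1] w 0.537 g 0.0 q [22.  43.6 81.7  0.  54.8 28. ]
[-0.0, 0.0, -13.4, -0.0, 0.0, -0.0]
[-24.51, -4.46, -13.4, -0.0, 0.0, -0.1047]
[-24.51, -4.46, 0.8, -0.0, 0.0, -0.1047]
```

Emit:
send_rows(
  moves=[
    [0, 0, 0, 0, 0, 0, 0],
    [0, 0, 0, 0, 0, 0, 0],
    [0, 0, 0, 0, 0, 0, 0],
    [0, 0, 0, 0, 0, 0, 0],
  ],
)

```text
time: 13.0
tcp_pos: [0.5702, 0.3495, 0.0755]
tcp_rot: [180.0, -0.0, 84.0]
wrist_force: [0.1, 0.4, -1.2]
width: 0.433
gripper_force: 35.0
```

Emit:
send_rows(
  moves=[
    [0, 0, 0, -1, 0, 0, 0],
    [0, 0, 0, -2.5, 0, 0, 0],
    [0, 0, 0, -4.5, 0, 0, 0],
    [0, 0, 0, -7, 0, 0, 0],
    [0, 0, 0, -10, 0, 0, 0],
    [0, 0, 0, -12.5, 0, 0, 0],
    [0, 0, 0, -13.4, 0, 0, 0],
    [0, 0, 0, -13.4, 0, 0, 0],
  ],
)

```text
time: 13.8
tcp_pos: [0.5709, 0.3499, 0.2119]
tcp_rot: [179.8, -0.1, 84.0]
wrist_force: [0.0, -0.0, -4.5]
width: 0.435
gripper_force: 35.0
```

Emit:
send_rows(
  moves=[
    [0, -3, -0.5, 0, 0, 0, 0],
    [0, -7, -1.2, 0, 0, 0, -0.03],
    [0, -11, -2, 0, 0, 0, -0.06],
    [0, -15, -2.8, 0, 0, 0, -0.1047],
    [0, -19, -3.5, 0, 0, 0, -0.1047],
    [0, -22.5, -4.1, 0, 0, 0, -0.1047],
    [0, -24.51, -4.46, 1, 0, 0, -0.1047],
    [0, -24.51, -4.46, 4, 0, 0, -0.1047],
    [0, -24.51, -4.46, 8, 0, 0, -0.1047],
    [0, -24.51, -4.46, 12, 0, 0, -0.1047],
    [0, -24.51, -4.46, 13.3, 0, 0, -0.1047],
    [0, -24.51, -4.46, 13.3, 0, 0, -0.1047],
  ],
)

```text
time: 15.0
tcp_pos: [0.497, 0.1103, 0.0733]
tcp_rot: [-179.5, -0.0, 90.0]
wrist_force: [0.5, -0.4, -2.8]
width: 0.433
gripper_force: 35.0
```

Emit:
send_rows(
  moves=[
    [0, 0, 0, 0.2, 0, 0, 0],
    [0, 0, 0, 0.4, 0, 0, 0],
    [0, 0, 0, 0.6, 0, 0, 0],
    [0, 0, 0, 0.75, 0, 0, 0],
    [0, 0, 0, 0.85, 0, 0, 0],
    [0, 0, 0, 0.95, 0, 0, 0],
  ],
)

```text
time: 15.6
tcp_pos: [0.5003, 0.1105, 0.0673]
tcp_rot: [180.0, -0.0, 90.0]
wrist_force: [0.7, 0.2, -4.2]
width: 0.437
gripper_force: 35.0
```

Emit:
send_rows(
  moves=[
    [0, 0, 0, 0.05, 0, 0, 0],
    [0, 0, 0, 0.1, 0, 0, 0],
    [0, 0, 0, 0.15, 0, 0, 0],
    [0, 0, 0, 0.18, 0, 0, 0],
    [0, 0, 0, 0.2, 0, 0, 0],
    [0, 0, 0, 0.2, 0, 0, 0],
  ],
)

```text
time: 16.2
tcp_pos: [0.5002, 0.1104, 0.0655]
tcp_rot: [180.0, 0.0, 90.0]
wrist_force: [-0.7, 0.3, 2.0]
width: 0.432
gripper_force: 35.0
```

```bash
python3 - <<'E'
from h import *
json.dump(dict(p=[.5,.11,.0655],q=down(90).as_quat().tolist()),open("cmd.json","w"))
t=down(180,-60); print(t.as_matrix().round(2)); 
if t.as_matrix()[0,2]>0: t=down(180,60); print("flip",t.as_matrix().round(2))
zt=t.as_matrix()[:,2]; G=np.array([.5065,.1104,.062])
rows(([.5,.11,.25],down(90)),([.62,.11,.25],t))
rows((G-zt*.10,t),(G+zt*.019,t),save=False)
E
```

```text
[[-0.5   0.    0.87]
 [ 0.    1.   -0.  ]
 [-0.87  0.   -0.5 ]]
flip [[-0.5   0.   -0.87]
 [-0.    1.    0.  ]
 [ 0.87  0.   -0.5 ]]
[0.0, 0.0, -18.45, 0.0, 0.0, 0.0]
[0.0, 12.0, -18.45, 0.8155, 0.8155, -1.4125]
[-10.61, 0.04, 9.23, -0.0, -0.0, 0.0]
[-10.61, 0.04, 21.13, -0.0, -0.0, 0.0]
```

Emit:
send_rows(
  moves=[
    [0.9, 0, 0, 0, 0, 0, 0],
    [0.9, 0, 0, 0, 0, 0, 0],
    [0.9, 0, 0, 0, 0, 0, 0],
    [0.9, 0, 0, 0, 0, 0, 0],
    [1, 0, 0, -2, 0, 0, 0],
    [1, 0, 0, -5, 0, 0, 0],
    [1, 0, 0, -9.5, 0, 0, 0],
    [1, 0, 0, -14, 0, 0, 0],
    [1, 0, 0, -18.45, 0, 0, 0],
    [1, 0, 0, -18.45, 0, 0, 0],
  ],
)

```text
time: 17.2
tcp_pos: [0.5044, 0.1106, 0.2558]
tcp_rot: [179.2, -0.0, 90.0]
wrist_force: [1.9, 0.9, -0.7]
width: 0.996
gripper_force: 0.0
```

Emit:
send_rows(
  moves=[
    [1, 0, 2, 0, 0, 0, -0.14],
    [1, 0, 5, 0, 0, 0, -0.28],
    [1, 0, 8, 0, 0, 0, -0.42],
    [1, 0, 11, 0, 0, 0, -0.56],
    [1, 0, 12, 0, 0, 0, -0.7],
    [1, 0, 12, 0, 0, 0, -0.84],
    [1, 0, 12, 0, 0, 0, -0.98],
    [1, 0, 12, 0, 0, 0, -1.12],
    [1, 0, 12, 0, 0, 0, -1.26],
    [1, 0, 12, 0, 0, 0, -1.4],
    [1, 0, 12, 0, 0, 0, -1.5],
    [1, 0, 12, 0, 0, 0, -1.5708],
  ],
)

```text
time: 18.4
tcp_pos: [0.6194, 0.1104, 0.2481]
tcp_rot: [180.0, -0.1, -179.8]
wrist_force: [-0.3, 0.1, -0.6]
width: 1.004
gripper_force: 0.0
```

Emit:
send_rows(
  moves=[
    [1, 0, 0, 0, 0, 0.14, 0],
    [1, 0, 0, 0, 0, 0.28, 0],
    [1, 0, 0, 0, 0, 0.42, 0],
    [1, 0, 0, 0, 0, 0.56, 0],
    [1, 0, 0, 0, 0, 0.7, 0],
    [1, 0, 0, 0, 0, 0.84, 0],
    [1, 0, 0, 0, 0, 0.98, 0],
    [1, 0, 0, 0, 0, 1.0472, 0],
    [1, 0, 0, 0, 0, 1.0472, 0],
  ],
)

```text
time: 19.3
tcp_pos: [0.6197, 0.1101, 0.2439]
tcp_rot: [-180.0, -60.5, 180.0]
wrist_force: [-0.1, 0.1, -0.8]
width: 1.003
gripper_force: 0.0
```

```bash
python3 - <<'E'
from h import *
log()
im,d,W=cloud("scene");cv2.imwrite("pics/s5.png",im)
m=sel(W,.104,.12,.5,.11,.05);print("standing",rect(W[m]))
im,d,W=wristlook("w5")
m=(np.hypot(W[...,0]-.5,W[...,1]-.11)<.06)&(W[...,2]>.02)&(W[...,2]<.13)&(im.min(-1)>60);P=W[m];print(len(P),P.min(0),P.max(0),rect(P))
s=log()
E
```

```text
t 19.3 tcp [0.6197 0.1101 0.2439] [-180.    -60.46  179.97] F [-0.1  0.1 -0.8] w 1.003 g 0.0 q [-1.000e-01  6.080e+01  3.720e+01 -1.000e-01  1.425e+02 -9.010e+01]
standing (array([502.1, 112.8]), array([59.9, 39.7]), -87.6, 279)
2426 [0.48054292 0.08096232 0.07455082] [0.52069979 0.13809392 0.11485776] (array([500.5, 109.4]), array([57.1, 40.1]), -89.5, 2426)
t 19.5 tcp [0.6201 0.1106 0.2506] [ 180.    -59.86 -179.99] F [ 0.3  0.4 -0.4] w 1.0 g 0.0 q [-0.000e+00  6.020e+01  3.710e+01 -1.000e-01  1.426e+02 -9.010e+01]
```

View pics/s5.png

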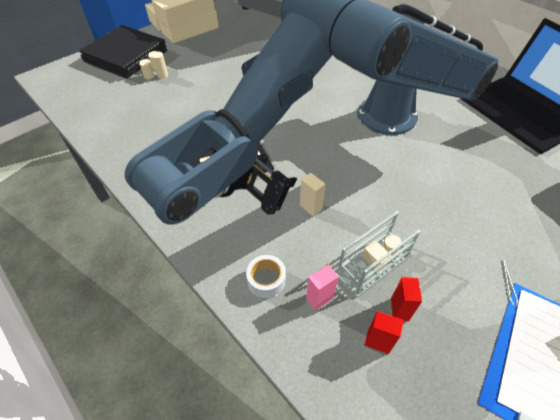

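The standing piece at px (312,193) is upright and the tilted tool faces it. I approach and grip across the width.

Emit:
send_rows(
  moves=[
    [1, -4, 0, 0, 0, 0, 0],
    [1, -8, 0, 3, 0, 0, 0],
    [1, -10.61, 0.04, 6, 0, 0, 0],
    [1, -10.61, 0.04, 9.23, 0, 0, 0],
    [1, -10.61, 0.04, 9.23, 0, 0, 0],
    [1, -10.61, 0.04, 12, 0, 0, 0],
    [1, -10.61, 0.04, 15, 0, 0, 0],
    [1, -10.61, 0.04, 18, 0, 0, 0],
    [1, -10.61, 0.04, 20, 0, 0, 0],
    [1, -10.61, 0.04, 21.1, 0, 0, 0],
    [1, -10.61, 0.04, 21.1, 0, 0, 0],
    [1, -10.61, 0.04, 21.1, 0, 0, 0],
  ],
)

```text
time: 20.7
tcp_pos: [0.4923, 0.1108, 0.0531]
tcp_rot: [180.0, -59.8, -180.0]
wrist_force: [0.7, -0.5, -0.4]
width: 1.001
gripper_force: 0.0
```

```bash
python3 - <<'E'
from h import *
log()
E
```

```text
t 20.7 tcp [0.4923 0.1108 0.0531] [ 180.    -59.76 -180.  ] F [ 0.7 -0.5 -0.4] w 1.001 g 0.0 q [ -0.   62.9  66.1  -0.  110.8 -90. ]
```

Emit:
send_rows(
  moves=[
    [0, 0, 0, 0, 0, 0, 0],
    [0, 0, 0, 0, 0, 0, 0],
    [0, 0, 0, 0, 0, 0, 0],
    [0, 0, 0, 0, 0, 0, 0],
    [0, 0, 0, 0, 0, 0, 0],
    [0, 0, 0, 0, 0, 0, 0],
  ],
  force=45,
)

```text
time: 21.3
tcp_pos: [0.4905, 0.1107, 0.0521]
tcp_rot: [-180.0, -60.0, 180.0]
wrist_force: [1.5, -1.0, 0.5]
width: 0.651
gripper_force: 45.0
```

```bash
python3 - <<'E'
from h import *
t=down(180,60);zt=t.as_matrix()[:,2];G=np.array([.5065,.1104,.062]);p=G+zt*.0187
json.dump(dict(p=p.tolist(),q=t.as_quat().tolist()),open("cmd.json","w"));print(p)
e=down(180,-30);ze=e.as_matrix()[:,2];print(ze)
# piece centre in tool frame
c=t.inv().apply(np.array([.5003,.1104,.057])-p);print("c tool",c)
C=np.array([.56,.11,.019]);pe=C-e.apply(c);print("final TCP",pe)
rows((p+[0,0,.12],t),save=False)
mid=down(180,15)
rows((pe+[0,0,.12],e),(pe+[0,0,.02],e),(pe,e),save=False)
E
```

```text
[0.49030532 0.1104     0.05265   ]
[ 5.00000000e-01  4.48251839e-17 -8.66025404e-01]
c tool [-1.23012702e-03  1.75671604e-18 -1.08306425e-02]
final TCP [0.56435    0.11       0.00900532]
[10.39, 0.0, -6.0, 0.0, 0.0, 0.0]
[2.91, -0.04, -10.23, -0.0, -1.5708, 0.0]
[-5.75, -0.04, -5.23, -0.0, -1.5708, 0.0]
[-7.48, -0.04, -4.23, -0.0, -1.5708, 0.0]
```

```bash
python3 - <<'E'
from h import *
from scipy.optimize import least_squares
D=[json.loads(l) for l in open("log.txt")]
q=np.radians([d[0] for d in D]);p=np.array([d[1] for d in D])
rr=np.sqrt(p[:,0]**2+p[:,1]**2-.1107**2)
def fk(v,q2,q3,q5):
    a1,d1,L2,L3,e,Lt=v;s=q2+q3;f=s+q5
    return a1+L2*np.sin(q2)+L3*np.sin(s)-e*np.cos(s)+Lt*np.sin(f), d1+L2*np.cos(q2)+L3*np.cos(s)+e*np.sin(s)+Lt*np.cos(f)
f=lambda v:np.concatenate([a-b for a,b in zip(fk(v,q[:,1],q[:,2],q[:,4]),(rr,p[:,2]))])
s=least_squares(f,[0,.3,.4,.4,0,.25]);print(s.x.round(4),np.abs(s.fun).max())
np.save("kin.npy",s.x)
for C in(.54,.58,.62,.66,.70):
  for phi in(150,160):
    g=lambda u:np.array(fk(s.x,u[0],u[1],np.radians(phi)-u[0]-u[1]))-[C,.009]
    o=least_squares(g,[.6,1.4]);print(C,phi,np.degrees([*o.x,np.radians(phi)-o.x.sum()]).round(1),np.abs(o.fun).max().round(4))
E
```

```text
[ 1.000e-04  2.742e-01  5.879e-01  3.917e-01 -1.140e-01  3.054e-01] 3.420734884396204e-05
0.54 150 [ 46.4 122.8 -19.2] 0.0
0.54 160 [ 43.2 115.9   0.9] 0.0
0.58 150 [ 46.2 117.2 -13.3] 0.0
0.58 160 [ 43.8 110.3   5.9] 0.0
0.62 150 [ 46.4 111.5  -8. ] 0.0
0.62 160 [ 44.8 104.6  10.6] 0.0
0.66 150 [ 47.1 105.9  -3. ] 0.0
0.66 160 [46.1 98.8 15.1] 0.0
0.7 150 [ 48.1 100.1   1.8] 0.0
0.7 160 [47.6 92.9 19.5] 0.0
```

```bash
python3 - <<'E'
from h import *
from scipy.optimize import least_squares
t=down(180,75);zt=t.as_matrix()[:,2];G=np.array([.5065,.1104,.063]);p=G+zt*.0187
rows((p,t))
e=down(180,-15)
c=t.inv().apply(np.array([.5003,.1104,.057])-p);C=np.array([.60,.11,.019]);pe=C-e.apply(c);print("final TCP",pe)
rows((p+[0,0,.12],t),(pe+[0,0,.12],e),(pe+[0,0,.02],e),(pe,e),save=False)
v=np.load("kin.npy")
def fk(v,q2,q3,q5):
    a1,d1,L2,L3,e,Lt=v;s=q2+q3;f=s+q5
    return a1+L2*np.sin(q2)+L3*np.sin(s)-e*np.cos(s)+Lt*np.sin(f), d1+L2*np.cos(q2)+L3*np.cos(s)+e*np.sin(s)+Lt*np.cos(f)
for x,z,phi in((p[0],p[2],255),(p[0],p[2]+.12,255),((p[0]+pe[0])/2,.16,210),(pe[0],pe[2]+.12,165),(pe[0],pe[2],165)):
    g=lambda u:np.array(fk(v,u[0],u[1],np.radians(phi)-u[0]-u[1]))-[x,z]
    o=least_squares(g,[.9,1.1]);print(x,z,phi,np.degrees([*o.x,np.radians(phi)-o.x.sum()]).round(1),np.abs(o.fun).max().round(4))
E
```

```text
[0.57, 0.0, -0.11, 0.0, 0.2618, 0.0]
final TCP [0.59883992 0.11       0.00713719]
[11.59, 0.0, -3.11, -0.0, -0.0, -0.0]
[3.81, -0.04, -12.45, -0.0, -1.5708, 0.0]
[-5.85, -0.04, -9.86, -0.0, -1.5708, 0.0]
[-7.78, -0.04, -9.35, -0.0, -1.5708, 0.0]
0.4884371870483944 0.05816008385658286 255 [ 70.1  59.2 125.6] 0.0
0.4884371870483944 0.17816008385658286 255 [ 60.7  61.5 132.8] 0.0
0.5436385515959058 0.16 210 [42.9 74.3 92.8] 0.0
0.5988399161434171 0.1271371870483944 165 [ 32.  101.1  31.9] 0.0
0.5988399161434171 0.007137187048394429 165 [ 44.3 104.   16.8] 0.0
```

Emit:
send_rows(
  moves=[
    [0.9, 0, 0, 0, 0, 0, 0],
    [0.9, 0, 0, 0, 0, 0, 0],
    [0.9, 0, 0, 0, 0, 0, 0],
    [0.9, 0, 0, 0, 0, 0, 0],
    [0.9, 0.28, 0, -0.05, 0, 0.13, 0],
    [0.9, 0.57, 0, -0.11, 0, 0.2618, 0],
    [0.9, 0.57, 0, -0.11, 0, 0.2618, 0],
    [0.9, 0.57, 0, -0.11, 0, 0.2618, 0],
  ],
)

```text
time: 22.1
tcp_pos: [0.4881, 0.1108, 0.0567]
tcp_rot: [-180.0, -75.0, -180.0]
wrist_force: [-0.1, -0.5, -0.2]
width: 0.9
gripper_force: 0.0
```

Emit:
send_rows(
  moves=[
    [0.9, 0, 0, 0, 0, 0, 0],
    [0, 0, 0, 0, 0, 0, 0],
    [0, 0, 0, 0, 0, 0, 0],
    [0, 0, 0, 0, 0, 0, 0],
    [0, 0, 0, 0, 0, 0, 0],
    [0, 0, 0, 0, 0, 0, 0],
  ],
  force=50,
)

```text
time: 22.7
tcp_pos: [0.4887, 0.1108, 0.0583]
tcp_rot: [180.0, -75.0, -180.0]
wrist_force: [1.1, -1.5, 2.3]
width: 0.651
gripper_force: 50.0
```

```bash
python3 - <<'E'
from h import *
log()
E
```

```text
t 22.7 tcp [0.4887 0.1108 0.0583] [ 179.98  -75.   -179.98] F [ 1.1 -1.5  2.3] w 0.651 g 50.0 q [ -0.   70.1  59.2  -0.  125.7 -90. ]
```

Lift, then turn over.

Emit:
send_rows(
  moves=[
    [0, 1, 0, -0.27, 0, 0, 0],
    [0, 3, 0, -0.8, 0, 0, 0],
    [0, 6, 0, -1.6, 0, 0, 0],
    [0, 9, 0, -2.4, 0, 0, 0],
    [0, 11.59, 0, -3.11, 0, 0, 0],
    [0, 11.59, 0, -3.11, 0, 0, 0],
    [0, 11.59, 0, -3.11, 0, 0, 0],
  ],
)

```text
time: 23.4
tcp_pos: [0.4888, 0.1108, 0.1778]
tcp_rot: [180.0, -74.8, -180.0]
wrist_force: [0.1, -0.0, -4.6]
width: 0.653
gripper_force: 50.0
```

Emit:
send_rows(
  moves=[
    [0, -0.6, 0, -0.7, 0, -0.1309, 0],
    [0, -1.3, 0, -1.5, 0, -0.2618, 0],
    [0, -1.9, 0, -2.3, 0, -0.3927, 0],
    [0, -2.6, 0, -3.1, 0, -0.5236, 0],
    [0, -3.2, 0, -3.9, 0, -0.6545, 0],
    [0, -3.9, -0.02, -4.7, 0, -0.7854, 0],
    [0, -4.5, -0.04, -5.5, 0, -0.9163, 0],
    [0, -5.2, -0.04, -6.3, 0, -1.0472, 0],
    [0, -5.8, -0.04, -7.1, 0, -1.1781, 0],
    [0, -6.5, -0.04, -7.9, 0, -1.309, 0],
    [0, -7.2, -0.04, -8.6, 0, -1.4399, 0],
    [0, -7.78, -0.04, -9.34, 0, -1.5708, 0],
  ],
)

```text
time: 24.6
tcp_pos: [0.5965, 0.1104, 0.1248]
tcp_rot: [180.0, 14.9, 180.0]
wrist_force: [0.6, 0.7, -4.7]
width: 0.654
gripper_force: 50.0
```

```bash
python3 - <<'E'
from h import *
for _ in range(2): cloud("scene")
im,d,W=cloud("scene");log();np.savez("s6.npz",W=W,im=im)
im2,d,W2=wristlook("w6")
cv2.imwrite("pics/c6.png",np.hstack([cv2.resize(im[100:280,180:360],(400,400),interpolation=2),cv2.resize(im2,(400,400))]))
E
```

```text
t 24.75 tcp [0.5937 0.1106 0.1236] [ 180.     14.25 -179.99] F [ 0.7  0.5 -3.8] w 0.654 g 50.0 q [-1.000e-01  3.210e+01  1.014e+02  0.000e+00  3.220e+01 -9.010e+01]
```

View pics/c6.png

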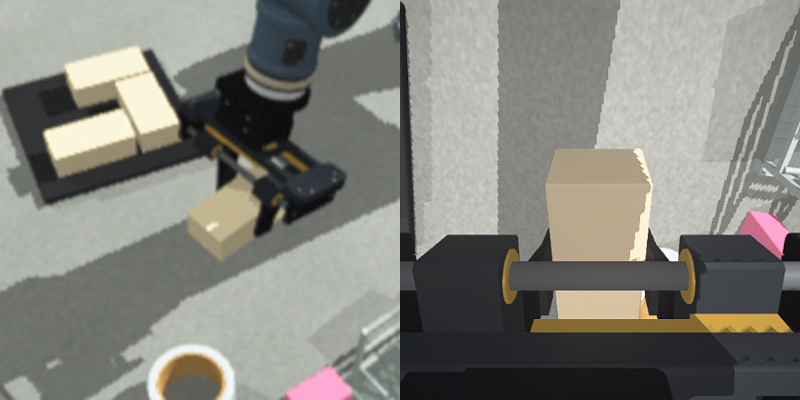

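The piece is now flat in the gripper, in the left crop at (225,220). I check that it is level before lowering it.

```bash
python3 - <<'E'
from h import *
f=np.load("w6.npz");W=f["W"];im=f["im"]
s=log()
m=(abs(W[...,1]-.11)<.022)&(W[...,0]<.58)&(W[...,0]>.49)&(W[...,2]>.1)&(W[...,2]<.2)&(im.max(-1)>80)
P=W[m];print(len(P),P.min(0),P.max(0))
Q=P[P[:,2]>np.percentile(P[:,2],30)]
A=np.c_[Q[:,0],Q[:,1],np.ones(len(Q))];k=np.linalg.lstsq(A,Q[:,2],rcond=None)[0];print("slope deg",np.degrees(k[:2]),"z at .56",k@[.56,.11,1])
e=down(180,-15);rows(([0.59884,.11,.12714],e),([0.59884,.11,.02714],e),([0.59884,.11,.00714],e),save=False)
E
```

```text
t 24.9 tcp [0.5999 0.1103 0.1264] [180.    14.9  179.99] F [ 0.7  0.7 -2.9] w 0.648 g 50.0 q [-1.000e-01  3.210e+01  1.009e+02  0.000e+00  3.210e+01 -9.010e+01]
13481 [0.54196625 0.08800253 0.11731793] [0.57999428 0.13199606 0.19999971]
slope deg [-33.21350252   2.75368897] z at .56 0.15987025237436442
[3.81, -0.04, -12.45, -0.0, -1.5708, 0.0]
[-5.85, -0.04, -9.86, -0.0, -1.5708, 0.0]
[-7.78, -0.04, -9.35, -0.0, -1.5708, 0.0]
```

```bash
python3 - <<'E'
from h import *
f=np.load("w6.npz");W=f["W"];im=f["im"].astype(int)
# image region of piece top face (px in 560x420): cols 385-430 of 400-wide -> rows
for (r0,r1,c0,c1) in((195,268,210,330),(160,188,215,325)):
    Q=W[r0:r1,c0:c1].reshape(-1,3);Q=Q[np.isfinite(Q[:,0])]
    c=np.median(Q,0);D=Q[np.abs(Q-c).max(1)<.05];n=np.linalg.svd(D-D.mean(0),full_matrices=False)[2][2];print(c.round(4),"normal",(n*np.sign(n[2])).round(4))
E
```

```text
[0.5604 0.1066 0.1552] normal [ 0.0117 -0.0015  0.9999]
[0.5431 0.1065 0.1382] normal [-1.0e+00 -4.0e-04  3.8e-03]
```

Emit:
send_rows(
  moves=[
    [0, -2, 0, 0.54, 0, 0, 0],
    [0, -5, 0, 1.34, 0, 0, 0],
    [0, -8, 0, 2.14, 0, 0, 0],
    [0, -10, 0, 2.68, 0, 0, 0],
    [0, -10.8, 0, 2.89, 0, 0, 0],
    [0, -10.9, 0, 2.92, 0, 0, 0],
    [0, -11, 0, 2.95, 0, 0, 0],
    [0, -11.1, 0, 2.97, 0, 0, 0],
  ],
)

```text
time: 25.7
tcp_pos: [0.7122, 0.1106, 0.1261]
tcp_rot: [180.0, 14.8, -180.0]
wrist_force: [0.2, -0.3, -3.2]
width: 0.654
gripper_force: 50.0
```

Emit:
send_rows(
  moves=[
    [0, -0.1, 0, 0.03, 0, 0, 0],
    [0, -0.2, 0, 0.05, 0, 0, 0],
    [0, -0.3, 0, 0.08, 0, 0, 0],
    [0, -0.4, 0, 0.11, 0, 0, 0],
    [0, -0.45, 0, 0.12, 0, 0, 0],
    [0, -0.5, 0, 0.13, 0, 0, 0],
    [0, -0.5, 0, 0.13, 0, 0, 0],
  ],
)

```text
time: 26.4
tcp_pos: [0.7191, 0.1104, 0.1267]
tcp_rot: [180.0, 15.0, 180.0]
wrist_force: [-0.3, 0.5, -3.0]
width: 0.652
gripper_force: 50.0
```

I used the old tool axes there, so the tool shifted sideways in free air at height with no contact. I recompute from the current pose.

```bash
python3 - <<'E'
from h import *
e=down(180,-15);p=np.array([.59884,.11,.12714])+e.apply(np.array([-.116,0,.031]));print(p)
json.dump(dict(p=p.tolist(),q=e.as_quat().tolist()),open("cmd.json","w"))
rows(*[([.60,.11,z],e) for z in(.127,.06,.02,.012,.007)])
log()
E
```

```text
[0.71891079 0.11       0.12721931]
[11.49, -0.0, -3.06, 0.0, 0.0, 0.0]
[13.23, -0.0, 3.42, 0.0, 0.0, 0.0]
[14.26, -0.0, 7.28, 0.0, 0.0, 0.0]
[14.47, -0.0, 8.05, 0.0, 0.0, 0.0]
[14.6, -0.0, 8.53, 0.0, 0.0, 0.0]
t 26.4 tcp [0.7191 0.1104 0.1267] [180.  15. 180.] F [-0.3  0.5 -3. ] w 0.652 g 50.0 q [ -0.1  39.3  83.5   0.   42.3 -90.1]
```

Emit:
send_rows(
  moves=[
    [0, 4, 0, -1, 0, 0, 0],
    [0, 8, 0, -2.1, 0, 0, 0],
    [0, 11.49, 0, -3.06, 0, 0, 0],
    [0, 11.49, 0, -3.06, 0, 0, 0],
    [0, 12.3, 0, 0, 0, 0, 0],
    [0, 13.23, 0, 3.42, 0, 0, 0],
    [0, 14, 0, 6.2, 0, 0, 0],
    [0, 14.26, 0, 7.28, 0, 0, 0],
    [0, 14.4, 0, 7.8, 0, 0, 0],
    [0, 14.47, 0, 8.05, 0, 0, 0],
    [0, 14.47, 0, 8.05, 0, 0, 0],
    [0, 14.47, 0, 8.05, 0, 0, 0],
  ],
)

```text
time: 27.6
tcp_pos: [0.6012, 0.1105, 0.0129]
tcp_rot: [180.0, 15.2, -180.0]
wrist_force: [1.4, 0.6, -3.9]
width: 0.652
gripper_force: 50.0
```

Emit:
send_rows(
  moves=[
    [0, 0.03, 0, 0.1, 0, 0, 0],
    [0, 0.05, 0, 0.19, 0, 0, 0],
    [0, 0.08, 0, 0.29, 0, 0, 0],
    [0, 0.1, 0, 0.37, 0, 0, 0],
    [0, 0.12, 0, 0.43, 0, 0, 0],
    [0, 0.13, 0, 0.48, 0, 0, 0],
    [0, 0.13, 0, 0.48, 0, 0, 0],
  ],
)

```text
time: 28.3
tcp_pos: [0.6001, 0.1104, 0.0076]
tcp_rot: [180.0, 15.1, 180.0]
wrist_force: [-4.0, -0.3, 5.1]
width: 0.649
gripper_force: 50.0
```

```bash
python3 - <<'E'
from h import *
e=down(180,-15);json.dump(dict(p=[.6,.11,.007],q=e.as_quat().tolist()),open("cmd.json","w"))
rows(([.60,.11,.06],e),([.66,.11,.26],down(180)))
E
```

```text
[-1.37, 0.0, -5.12, 0.0, 0.0, 0.0]
[-12.34, 0.0, -22.89, -0.0, 0.2618, -0.0]
```

Emit:
send_rows(
  moves=[
    [0.95, 0, 0, 0, 0, 0, 0],
    [0.95, 0, 0, 0, 0, 0, 0],
    [0.95, 0, 0, 0, 0, 0, 0],
    [0.95, -0.2, 0, -1, 0, 0, 0],
    [1, -1.37, 0, -5.12, 0, 0, 0],
    [1, -3, 0, -9, 0, 0.1, 0],
    [1, -5, 0, -13, 0, 0.2, 0],
    [1, -8, 0, -17, 0, 0.2618, 0],
    [1, -10, 0, -20, 0, 0.2618, 0],
    [1, -12.34, 0, -22.89, 0, 0.2618, 0],
    [1, -12.34, 0, -22.89, 0, 0.2618, 0],
    [1, -12.34, 0, -22.89, 0, 0.2618, 0],
  ],
)

```text
time: 29.5
tcp_pos: [0.6605, 0.1104, 0.2614]
tcp_rot: [180.0, 0.2, 180.0]
wrist_force: [0.7, 0.4, -0.3]
width: 0.998
gripper_force: 0.0
```

```bash
python3 - <<'E'
from h import *
optics.read_camera("top");optics.read_camera("top")
im,d,W=wristlook("w7");log()
m=sel(W,.03,.046,.60,.11,.09);print("w",rect(W[m]),np.median(W[m][:,2]))
im,d,W=cloud("top");m=sel(W,.03,.046,.60,.11,.09);print("t",rect(W[m]))
im,d,W=cloud("scene");m=sel(W,.03,.046,.60,.11,.09);print("s",rect(W[m]))
E
```

```text
t 29.75 tcp [0.6584 0.1105 0.2576] [ 180.     -0.25 -179.99] F [-0.8  0.6 -0.1] w 0.999 g 0.0 q [ -0.   31.8  73.    0.   75.4 -90.1]
w (array([600.9, 109.4]), array([114.1,  57. ]), -0.0, 5074) 0.03677196734039298
t (array([613.3, 109.3]), array([90.9, 54.8]), -0.4, 915)
s (array([602.7, 112.9]), array([114.6,  59. ]), -0.4, 767)
```

```bash
python3 - <<'E'
from h import *
a=down(180)
rows(([.5833,.1103,.08],a),([.5833,.1103,.006],a))
E
```

```text
[7.67, 0.03, 18.0, -0.0, -0.0, 0.0]
[7.67, 0.03, 25.4, -0.0, -0.0, 0.0]
```

Emit:
send_rows(
  moves=[
    [1, 3, 0, 4, 0, 0, 0],
    [1, 5, 0, 8, 0, 0, 0],
    [1, 7.67, 0.03, 12, 0, 0, 0],
    [1, 7.67, 0.03, 16, 0, 0, 0],
    [1, 7.67, 0.03, 19, 0, 0, 0],
    [1, 7.67, 0.03, 21.5, 0, 0, 0],
    [1, 7.67, 0.03, 23.5, 0, 0, 0],
    [1, 7.67, 0.03, 24.6, 0, 0, 0],
    [1, 7.67, 0.03, 25.2, 0, 0, 0],
    [1, 7.67, 0.03, 25.4, 0, 0, 0],
    [1, 7.67, 0.03, 25.4, 0, 0, 0],
    [1, 7.67, 0.03, 25.4, 0, 0, 0],
  ],
)

```text
time: 31.05
tcp_pos: [0.5841, 0.1108, 0.0066]
tcp_rot: [180.0, 0.1, -180.0]
wrist_force: [-0.2, 0.5, 0.3]
width: 1.0
gripper_force: 0.0
```

Emit:
send_rows(
  moves=[
    [0, 0, 0, 0, 0, 0, 0],
    [0, 0, 0, 0, 0, 0, 0],
    [0, 0, 0, 0, 0, 0, 0],
    [0, 0, 0, 0, 0, 0, 0],
    [0, 0, 0, 0, 0, 0, 0],
    [0, 0, 0, 0, 0, 0, 0],
  ],
  force=55,
)

```text
time: 31.65
tcp_pos: [0.5833, 0.1107, 0.0057]
tcp_rot: [-180.0, 0.0, -180.0]
wrist_force: [-0.1, 0.6, 0.8]
width: 0.647
gripper_force: 55.0
```

```bash
python3 - <<'E'
from h import *
log()
b=down(70.5)
# piece centre -17mm along tool x -> TCP = P + 17*toolx
S=np.array([.552,-.228]);T=R.from_euler('z',-109.5,degrees=True).as_matrix()[:2,:2]
P=S+T@np.array([.032,.0613]);print("P",P)
tx=b.as_matrix()[:2,0];t=P+.017*tx;print("tcp",t)
rows(([.5833,.1103,.11],down(180)),save=False)
json.dump(dict(p=[.5833,.1103,.11],q=down(180).as_quat().tolist()),open("cmd.json","w"))
rows(([*t,.11],b),save=False)
E
```

```text
t 31.65 tcp [0.5833 0.1107 0.0057] [-180.    0. -180.] F [-0.1  0.6  0.8] w 0.647 g 55.0 q [ -0.   45.6  94.6  -0.   39.8 -90. ]
P [ 0.5991021  -0.27862689]
tcp [ 0.60477682 -0.26260198]
[-0.0, 0.0, -10.4, -0.0, -0.0, 0.0]
[-2.15, -37.29, -0.0, -0.0, -0.0, 1.9111]
```

Emit:
send_rows(
  moves=[
    [0, 0, 0, -0.5, 0, 0, 0],
    [0, 0, 0, -1.5, 0, 0, 0],
    [0, 0, 0, -4, 0, 0, 0],
    [0, 0, 0, -7, 0, 0, 0],
    [0, 0, 0, -9.5, 0, 0, 0],
    [0, 0, 0, -10.4, 0, 0, 0],
    [0, 0, 0, -10.4, 0, 0, 0],
  ],
)

```text
time: 32.35
tcp_pos: [0.5841, 0.1108, 0.1111]
tcp_rot: [180.0, 0.2, -180.0]
wrist_force: [-0.0, 0.6, -4.0]
width: 0.654
gripper_force: 55.0
```

Emit:
send_rows(
  moves=[
    [0, -0.1, -2, 0, 0, 0, 0.13],
    [0, -0.3, -5, 0, 0, 0, 0.26],
    [0, -0.5, -8.5, 0, 0, 0, 0.39],
    [0, -0.7, -12, 0, 0, 0, 0.52],
    [0, -0.9, -15.5, 0, 0, 0, 0.65],
    [0, -1.1, -19, 0, 0, 0, 0.78],
    [0, -1.3, -22.5, 0, 0, 0, 0.91],
    [0, -1.5, -26, 0, 0, 0, 1.04],
    [0, -1.7, -29.5, 0, 0, 0, 1.17],
    [0, -1.9, -33, 0, 0, 0, 1.3],
    [0, -2.1, -36, 0, 0, 0, 1.43],
    [0, -2.15, -37.29, 0, 0, 0, 1.56],
  ],
)

```text
time: 33.55
tcp_pos: [0.604, -0.2653, 0.1074]
tcp_rot: [-179.9, -0.0, 90.2]
wrist_force: [-0.1, -0.7, -3.4]
width: 0.65
gripper_force: 55.0
```

```bash
python3 - <<'E'
from h import *
r=down(180)*R.from_rotvec([0,0,1.56]);print(r.as_euler('xyz',degrees=True))
p=np.array([.5833,.1103,.11])+down(180).apply([-.0215,-.3729,0]);json.dump(dict(p=p.tolist(),q=r.as_quat().tolist()),open("cmd.json","w"))
log();rows(([.60478,-.2626,.11],down(70.5)),([.60478,-.2626,.065],down(70.5)))
E
```

```text
[180.           0.          90.61858396]
t 33.55 tcp [ 0.604  -0.2653  0.1074] [-1.7991e+02 -1.0000e-02  9.0150e+01] F [-0.1 -0.7 -3.4] w 0.65 g 55.0 q [-33.4  40.6  82.1  -0.1  57.4 -33.5]
[0.0, -0.0, -0.0, -0.0, -0.0, 0.3511]
[0.0, -0.0, 4.5, -0.0, -0.0, 0.3511]
```

Emit:
send_rows(
  moves=[
    [0, 0, 0, 0, 0, 0, 0.13],
    [0, 0, 0, 0, 0, 0, 0.26],
    [0, 0, 0, 0.5, 0, 0, 0.3511],
    [0, 0, 0, 2, 0, 0, 0.3511],
    [0, 0, 0, 3.5, 0, 0, 0.3511],
    [0, 0, 0, 4.5, 0, 0, 0.3511],
    [0, 0, 0, 4.5, 0, 0, 0.3511],
    [0, 0, 0, 4.5, 0, 0, 0.3511],
  ],
)

```text
time: 34.35
tcp_pos: [0.6046, -0.262, 0.0638]
tcp_rot: [-179.9, -0.0, 70.5]
wrist_force: [1.1, 0.0, -3.5]
width: 0.653
gripper_force: 55.0
```

```bash
python3 - <<'E'
from h import *
optics.read_camera("top");s0=log()
im,d,W=wristlook("w8");s=log()
r=R.from_euler('xyz',s["tcp_rot"],degrees=True).as_matrix()
L=(W-s["tcp_pos"])@r*1000;z=W[...,2];br=im.max(-1)
m=(z>.085)&(z<.105)&(br>90)&(abs(L[...,1])<40)&(L[...,0]>15)&(L[...,0]<60);P=L[m]
print("held n",len(P),"z",np.median(W[m][:,2]),"x max",np.percentile(P[:,0],[99,100]),"y",np.percentile(P[:,1],[.5,99.5]))
m=(z>.044)&(z<.058)&(br>90)&(np.hypot(W[...,0]-.55,W[...,1]+.228)<.13);P=L[m]
print("laid n",len(P))
n,l,st,_=cv2.connectedComponentsWithStats(cv2.erode(m.astype(np.uint8),np.ones((3,3))))
for k in range(1,n):
    if st[k,4]>200: print(rect(L[l==k]/1000),L[l==k].min(0).round(1),L[l==k].max(0).round(1), rect(W[l==k]))
s_=(z>.004)&(z<.02)&(br<100);Q=L[s_]
for y0 in(-40,-20,0,20,40): 
    t=Q[(Q[:,1]>y0)&(Q[:,1]<y0+10)]; print(y0,t[:,0].max().round(1) if len(t) else None,end=" ")
for x0 in(20,40,60,80,100):
    t=Q[(Q[:,0]>x0)&(Q[:,0]<x0+10)]; print("x",x0,(t[:,1].min().round(1),t[:,1].max().round(1)) if len(t) else None,end=" ")
E
```

```text
t 34.4 tcp [ 0.6051 -0.2623  0.0645] [179.98   0.    70.53] F [ 0.2 -0.6 -3.5] w 0.651 g 55.0 q [-33.1  43.9  83.4   0.   52.7 -13.7]
t 34.55 tcp [ 0.6054 -0.2625  0.0654] [1.799e+02 2.000e-02 7.052e+01] F [ 0.7 -0.2 -3.7] w 0.651 g 55.0 q [-33.1  43.8  83.4  -0.   52.7 -13.6]
held n 7904 z 0.09632623736074207 x max [38.92343752 39.21342296] y [-27.74894784  28.01261127]
laid n 45013
(array([ 75.4, -29.2]), array([113. ,  55.9]), 89.8, 23053) [ 47.6 -85.7  13.5] [103.6  27.3  19.2] (array([ 603.1, -181.7]), array([113. ,  55.9]), -19.3, 23053)
(array([  47.1, -121.5]), array([112.3,  57.4]), -0.5, 18981) [  -9.2 -150.3   13.8] [103.1 -92.6  21. ] (array([ 506.6, -177.6]), array([112.3,  57.4]), 71.0, 18981)
-40 134.7 -20 134.5 0 134.7 20 134.6 40 134.8 x 20 (np.float64(-94.5), np.float64(57.1)) x 40 (np.float64(-93.8), np.float64(57.2)) x 60 (np.float64(34.0), np.float64(57.3)) x 80 (np.float64(33.8), np.float64(57.4)) x 100 (np.float64(-134.9), np.float64(57.3))
```

View pics/w8.png

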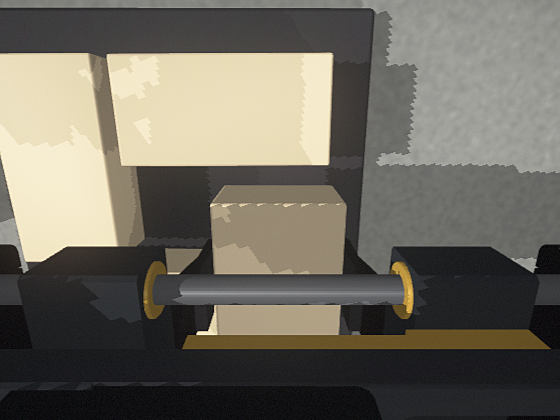

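The held piece at px (280,240) sits 7.4 mm from piece 4's inner side, and its outer edges are in line within 1 mm. I lower it slowly.

Emit:
send_rows(
  moves=[
    [0, 0, -0.05, 0.5, 0, 0, 0],
    [0, 0, -0.05, 1.5, 0, 0, 0],
    [0, 0, -0.05, 2.5, 0, 0, 0],
    [0, 0, -0.05, 3.3, 0, 0, 0],
    [0, 0, -0.05, 3.9, 0, 0, 0],
    [0, 0, -0.05, 4.2, 0, 0, 0],
    [0, 0, -0.05, 4.3, 0, 0, 0],
    [0, 0, -0.05, 4.3, 0, 0, 0],
    [0, 0, -0.05, 4.3, 0, 0, 0],
    [0, 0, -0.05, 4.3, 0, 0, 0],
  ],
)

```text
time: 35.55
tcp_pos: [0.6047, -0.2622, 0.0221]
tcp_rot: [179.9, 0.0, 70.5]
wrist_force: [0.4, 0.1, -3.8]
width: 0.654
gripper_force: 55.0
```

Emit:
send_rows(
  moves=[
    [0, 0, 0, 0.05, 0, 0, 0],
    [0, 0, 0, 0.1, 0, 0, 0],
    [0, 0, 0, 0.15, 0, 0, 0],
    [0, 0, 0, 0.2, 0, 0, 0],
    [0, 0, 0, 0.25, 0, 0, 0],
    [0, 0, 0, 0.3, 0, 0, 0],
    [0, 0, 0, 0.35, 0, 0, 0],
    [0, 0, 0, 0.4, 0, 0, 0],
    [0, 0, 0, 0.4, 0, 0, 0],
    [0, 0, 0, 0.4, 0, 0, 0],
  ],
)

```text
time: 36.55
tcp_pos: [0.6044, -0.262, 0.0178]
tcp_rot: [180.0, 0.0, 70.5]
wrist_force: [-0.3, 0.4, -2.8]
width: 0.65
gripper_force: 55.0
```

Emit:
send_rows(
  moves=[
    [0, 0, 0, 0.03, 0, 0, 0],
    [0, 0, 0, 0.06, 0, 0, 0],
    [0, 0, 0, 0.09, 0, 0, 0],
    [0, 0, 0, 0.09, 0, 0, 0],
    [0, 0, 0, 0.09, 0, 0, 0],
  ],
)

```text
time: 37.05
tcp_pos: [0.6044, -0.262, 0.0177]
tcp_rot: [180.0, 0.0, 70.5]
wrist_force: [-2.8, 1.3, 4.9]
width: 0.649
gripper_force: 55.0
```

Resting on the slab. I release to a small opening and rise straight up.

Emit:
send_rows(
  moves=[
    [0.82, 0, 0, 0, 0, 0, 0],
    [0.82, 0, 0, 0, 0, 0, 0],
    [0.82, 0, 0, 0, 0, 0, 0],
    [0.82, 0, 0, -1, 0, 0, 0],
    [0.82, 0, 0, -3, 0, 0, 0],
    [0.82, 0, 0, -6, 0, 0, 0],
    [0.82, 0, 0, -10, 0, 0, 0],
    [1, -3, 0, -15, 0, 0, 0],
    [1, -6, 0, -20, 0, 0, 0],
    [1, -8, -2, -25, 0, 0, 0],
    [1, -10, -4, -30, 0, 0, 0],
    [1, -10, -4, -30, 0, 0, 0],
  ],
)

```text
time: 38.25
tcp_pos: [0.5328, -0.3447, 0.3217]
tcp_rot: [179.7, 0.2, 70.4]
wrist_force: [0.0, -0.2, -0.6]
width: 0.996
gripper_force: 0.0
```

```bash
python3 - <<'E'
from h import *
for _ in range(3): optics.read_camera("top")
layer("w9",S=(551.7,-228.2))
im,d,W=cloud("top")
slabfit(im,W,60)
print("offcut",rect(W[sel(W,.056,.07,.515,.358,.04)]),"core",rect(W[sel(W,.053,.065,.46,.361,.04)]))
E
```

```text
t 38.55 tcp [ 0.5329 -0.3419  0.3151] [-1.7985e+02 -9.0000e-02  7.0530e+01] F [ 0.   0.2 -0.8] w 1.002 g 0.0 q [-42.8  26.1  74.1   0.   80.  -23.3]
slab (array([ 547.8, -236.5]), array([240.2, 218.2]), -19.5, 7956) 0.010751252996017063
laid (array([ 505.9, -177.5]), array([111.9,  55. ]), 70.5, 4459) slab xy [-32.5 -60.1]
laid (array([ 602.4, -182. ]), array([111.6,  55.9]), -19.6, 4703) slab xy [-60.5  32.4]
laid (array([ 597.7, -278.9]), array([111.1,  54.5]), 70.4, 3864) slab xy [32.4 60.3]
laid (array([ 501.7, -273.5]), array([110.7,  54.3]), -20.3, 3656) slab xy [ 59.4 -32. ]
slab (array([ 553. , -234.5]), array([57.3, 50.6]), -18.9, 495) 0.012075343193416521
offcut (array([515.6, 359.5]), array([46.5, 38. ]), 84.4, 331) core (array([459.9, 361.2]), array([39.5, 35.1]), -3.0, 241)
```

View pics/w9.png

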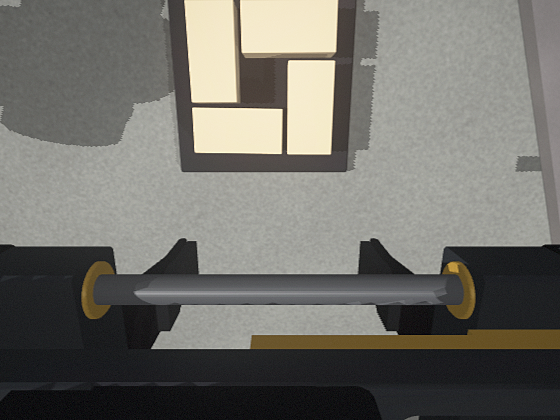

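The picture shows the four pieces as a pinwheel at px (265,77). The gaps are about 7 mm and even, the edges are in line, and the offcut and core have not moved. Handing in.

```bash
python3 -c "
from h import *
print(robot.hand_in())"
```

```text
the job is handed in; nothing more can be done
None
```

I finished the pinwheel layer and handed it in at about 39 s of the 72 s allowed: all four pieces lie flat on the slab, within about 2 mm of their places, with measured gaps of 6.4–7.4 mm against the 8 mm asked.

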